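Set the screw station up for the next unit

ROBOT

A 7-joint arm with a two-finger parallel gripper is mounted at the origin on the work surface. World frame = base frame: x ahead of the robot, y to its left, z up, the work surface at z = 0. Lengths are in m, angles in rad, forces in N, time in s.
With the tool pointing down it reaches from about 0.425 to 0.925 m from the base axis. Payload 6.8 kg.
Tool frame: the origin (TCP) lies on the mounting face of the last link; the fingertips stand 173 mm ahead of it and the grasp point (between the pads) lies 155 mm ahead of it; z points along the fingers, y is the line along which they close (so a half turn about z gives the same grasp; the last joint's range is limited). The gripper opens to 85 mm and grips with 20 to 120 N. Pads are 22 mm wide; open, the fingers measure 114 mm over their backs; the gripper's body (76 mm by 85 mm) begins 54 mm behind the grasp point. The pads swing forward as they close: fully open they stand 13 mm farther back than shut.
Start: joints at [1.033, 0.477, 0.022, 1.555, -0.011, 1.109, -0.083], TCP at [0.281, -0.614, 0.405] pointing down, gripper open.
Joint ranges: [-2.96, 2.96], [-0.34, 2.1], [-1.41, 1.46], [0.24, 2.44], [-1.37, 4.51], [0.17, 1.92], [-2.96, 2.96]. Speed limits (rad/s): [2.39, 2.39, 3.14, 3.14, 3.14, 3.14, 3.14].

INTERFACE

Orientations are given as a unit quaternion [w, x, y, z].
In Python, from station import bot gives the robot as it stands. The module is installed in compiled form; this text tells all that it offers.
- The arm moves only by the shell command python3 -m pendant 'ROWS' [FORCE]. ROWS is JSON, a list of rows, each a list of 5 numbers: the finger opening in m, from 0 to 0.0854, then the shift along the tool's x, y, z in m, then the turn about the tool's z in degrees. In form: [[jaw, x, y, z, yaw], ...]. A call has 1 to 12 rows; each row shifts and turns the commanded pose from where the row before left it, along the tool's axes as they then stand; what a row does not reach is not made up. A row lasts 1/12 s, in which the tool goes at most 41.7 mm and 7.16 degrees, less where a joint would pass 70% of its speed; a pose out of reach is approached as far as the arm can. A call with a gripper value outside its range is refused whole. The fingers move at their own pace and stop on an object; FORCE is the grip in N (left out, the last holds). Time passes only in rows, so rows that do not move let the fingers close. It gives the time, the measured TCP pose, the force, the opening and the grip force at its end, in the units of the state.
- bot.get_obs(): the state, without advancing time (a new reading comes with each control period).
- bot.read_camera(name): name is "side" or "top"; returns (picture, depth): 420x560x3 uint8, blue, green, red; 420x560 float32, m along the optical axis (not along the pixel's ray), 0 where there is no reading.
- bot.camera_model(name): a dict with "intrinsics" (3x3 intrinsics, pixels), "dist_coeffs" ([k1, k2, p1, p2, k3] as OpenCV has them; the pictures are not rectified), "R" (3x3) and "t" (3): a world point X has camera coordinates R X + t. Camera axes: x right, y down, z forward; pixel columns grow to the right and rows downward; lengths in m; the calibration is good to about 2 mm. A picture is of the moment at which its call begins. camera_model takes no time and is no camera call.
- bot.hand_in(): hands the job in; it is judged then, once.
Trained networks look in the newest picture that a camera, given by its name, has taken for a name from the list of things; names that differ only in an ending like _2 or _b are one class to them, and where a whole thing is asked for, a point or a joint stands for the part that bears it (a point fixed in the world has none). Each returns a list of dicts, best first, with "score" (0 to 1); they miss things now and then, are a little off and sometimes report something else, mostly with a low value. They report only what shows in the picture. A call takes as long as a camera call. They do not tell look-alikes from the thing itself.
- bot.boxes_of(name, camera): "at" ([column, row] in pixels, amid what is visible of it).
- bot.trace(name, camera): "mask" (420x560 bool, what is visible of it) and "at" ([column, row] in pixels, amid what is visible of it).
- bot.pinpoint(name, camera): "at" ([column, row] in pixels: a listed point, or the origin of a listed thing).
The state is a dict: "t": time; "q": joint angles; "joint_vel": joint speeds; "joint_torque": joint torques, N m; "eef_pos": TCP position; "tool_rot": TCP orientation; "contact_force": force on the tool from outside, world axes, zero at the start; "torque": the same for the moment, N m; "gripper_width": opening from 0.0 (shut) to 1.0 (fully open); "grasp_force": force on a finger pad.
Only numpy, scipy, OpenCV 4.12 (cv2) and the standard library are available. Lean on these libraries where they do the work, as an engineer would, in place of code of your own. Each camera call takes 0.05 s, during which the arm holds its last target. There are 200 camera calls.

TASK

Get this screw-driving station ready for the next unit: swing the bench magnifier round by its upright black grip until the lens is centred over the open unit (the one without a lid) and stays there, and turn the reset knob of the screw counter anticlockwise all the way back to its zero stop. Do not knock or shift the bottle, the standing screwdriver, the screw bin or either unit.

Things in the scene. Friction and masses are not known exactly. Their poses are not given: they have to be found in the camera images.
- mag_elbow_axis (a point): Vertical elbow axis of the bench magnifier. Two level white links 24 mm wide, z = 234 to 263 mm: one runs 260 mm to here from a fixed post (28 mm thick, foot 90 mm, far side of the table, x 0.84 to 0.89, y 0 to 0.05 m), the other 190 mm from here to the grip. They clear all loose objects but block a gripper reaching below. The shoulder turns from 1.3 rad right to 2.1 left of facing the robot.
- mag_grip (a point): Centre of the grip of the magnifier: an upright black round sleeve, 22 mm in diameter, free to spin, standing on the end of the second link from z = 261 to 313 mm (this point is at z = 290 mm); nothing stands above it. It moves level only; both joints are stiff and stay where left. Below the grip a rod 16 mm thick goes down to the lens, at z = 133 to 258 mm.
- mag_lens (a point): Centre of the lens of the magnifier: a level round lens in a white rim, 114 mm outer diameter, z = 130 to 144 mm. It is rigid with the second link, on the line from the elbow through the grip, 280 mm from the elbow and 90 mm beyond the grip; a bar 14 mm wide joins it to the rod under the grip. The lens passes over the units, counter and screw bin but hits the bottle and the screwdriver.
- mag_elbow (a joint): Elbow angle (rad), -1.35 to 1.45. This value plus 1.35 is the angle from the first link's direction (post to elbow) to the second's (elbow to grip), anticlockwise seen from above: -1.35 is straight; the elbow always points to the robot's left. With elbow and grip points it gives the shoulder axis: 260 mm back along the first link. Stiff: stays where left.
- open_unit: The open unit: white plastic housing 150 x 100 x 42 mm (x, y, z) with no lid, circuit board and components visible inside. Loose on the table; origin at the centre of its underside.
- closed_unit: A finished unit of the same size, 150 x 100 x 42 mm, with its lid screwed on (plain white top, four screw heads). Bystander. Origin at the centre of its underside.
- counter: Screw counter: grey box 110 x 110 x 50 mm fixed to the table, with a white dial of black ticks and the reset knob in the middle of its top. Origin at the centre of its underside; the long zero tick lies towards its own -x.
- knob_grip (a point): Centre of the grip bar of the reset knob, on the vertical knob axis, at z = 74 mm. The black bar is 46 mm long (along this point's x), 12 mm thick (along y), from z = 58 to 84 mm, on a disc 48 mm in diameter. Its pointer, with a white line, is the -x end. Grip across the 12 mm.
- reset_knob (a joint): Angle of the reset knob (rad), 0 at the zero stop, up to 4.2, growing clockwise seen from above: turn it anticlockwise to bring it back to 0. Stays where left (0.06 N m friction).
- bottle: White plastic bottle, 60 mm diameter, 200 mm tall, bystander, loose. Origin at the centre of its underside.
- driver: Electric screwdriver standing upright in a heavy round foot of 72 mm diameter, body 38 mm diameter, 205 mm tall, bystander, loose. Origin at the centre of its underside.
- screw_bin: Black open bin of screws, 75 x 70 x 40 mm (x, y, z), bystander, loose. The lens passes over it. Origin at the centre of its underside.
Mind the look-alikes: they are no part of the job. There is more than one size of the counter; the job needs the smallest.

How it is judged:
At the end, for the whole second after the job is handed in: The lens centre is and stays within 25 mm (level distance) of the centre of the open unit, the reset knob is within 0.1 rad of its zero stop, and the magnifier's elbow is at rest (horizontal distance between mag_lens and open_unit below 0.025 m and value of joint reset_knob below 0.1 rad and velocity of joint mag_elbow between -0.05 and 0.05 rad/s); the robot touches nothing.
It fails at once if the bottle is shifted by more than 20 mm or tipped (distance of bottle from where it was at the start of the episode above 0.02 m or angle between bottle's own z axis and vertical above 0.3 rad).
It fails at once if the screwdriver is shifted by more than 20 mm or tipped (distance of driver from where it was at the start of the episode above 0.02 m or angle between driver's own z axis and vertical above 0.3 rad).
It fails at once if the screw bin is shifted by more than 20 mm or tipped (distance of screw_bin from where it was at the start of the episode above 0.02 m or angle between screw_bin's own z axis and vertical above 0.3 rad).
It fails at once if the open unit is shifted by more than 20 mm (distance of open_unit from where it was at the start of the episode above 0.02 m).
It fails at once if the closed unit is shifted by more than 20 mm (distance of closed_unit from where it was at the start of the episode above 0.02 m).
It also fails if it takes over 69 s, if anything falls off the work surface, if the arm or the gripper's body presses on something with over 40 N, if the wrist force passes 120 N, or if a joint passes its speed limit or range.

## Working session

There is one attempt and no reset: what is moved stays moved. The work goes in short steps, Python scripts to look and compute and a shell command to move; the robot and the scene stay as the last step left them, time stands still between calls to the robot, and variables do not carry over. Pictures are saved under pics/ and viewed, at most 10 in all, crops included, and the job is handed in when it is done.

```bash
mkdir -p pics
cat > h.py <<'E'
import numpy as np, cv2
from station import bot
def cam(n):
    m=bot.camera_model(n); return [np.array(m[k],float) for k in("intrinsics","dist_coeffs","R","t")]
def ray(n,px):
    K,D,R,t=cam(n); u=cv2.undistortPoints(np.array([[px]],float),K,D)[0,0]
    d=R.T@np.array([u[0],u[1],1]); return -R.T@t, d
def atz(n,px,z):
    o,d=ray(n,px); return o+d*(z-o[2])/d[2]
def proj(n,X):
    K,D,R,t=cam(n); return cv2.projectPoints(np.array(X,float).reshape(-1,1,3),cv2.Rodrigues(R)[0],t,K,D)[0][:,0]
E
python3 - <<'E'
from h import *
np.set_printoptions(precision=3,suppress=True)
s=bot.get_obs(); print({k:np.round(v,3) for k,v in s.items()})
Z=dict(mag_elbow_axis=.263,mag_grip=.29,mag_lens=.137,open_unit=0,closed_unit=0,counter=0,knob_grip=.074,bottle=0,driver=0,screw_bin=0)
for n in("top","side"):
    p,d=bot.read_camera(n); cv2.imwrite(f"pics/{n}0.png",p); print(n,"campos",ray(n,[280,210])[0])
    for k,z in Z.items():
        for r in bot.pinpoint(k,n)[:4]:
            if r["score"]>.2: print(n,k,np.round(r["score"],2),np.round(r["at"]),atz(n,r["at"],z)[:2])
E
```

```text
{'t': np.float64(0.0), 'q': array([ 1.033,  0.478,  0.022,  1.556, -0.011,  1.109, -0.083]), 'joint_vel': array([ 0.001, -0.001, -0.002, -0.001,  0.001,  0.   ,  0.001]), 'joint_torque': array([ -0.   , -59.644,   1.608, -28.119,   0.012,   0.009,  -0.   ]), 'eef_pos': array([ 0.281, -0.613,  0.404]), 'tool_rot': array([-0.001,  0.977,  0.213, -0.   ]), 'contact_force': array([ 0.012, -0.635,  0.144]), 'torque': array([-0.021,  0.013, -0.001]), 'grasp_force': np.float64(0.0), 'gripper_width': np.float64(0.999)}
top campos [ 0.212 -0.028  1.601]
top mag_elbow_axis 0.68 [250. 171.] [0.581 0.043]
top mag_grip 0.64 [316. 184.] [ 0.535 -0.13 ]
top mag_lens 0.64 [348. 209.] [ 0.497 -0.23 ]
top mag_lens 0.49 [370. 209.] [ 0.495 -0.294]
top open_unit 0.41 [319. 187.] [ 0.597 -0.16 ]
top closed_unit 0.56 [222. 214.] [0.516 0.148]
top counter 0.74 [344. 286.] [ 0.284 -0.225]
top counter 0.63 [367. 213.] [ 0.509 -0.308]
top counter 0.61 [396. 159.] [ 0.681 -0.413]
top knob_grip 0.78 [406. 149.] [ 0.693 -0.428]
top knob_grip 0.72 [346. 277.] [ 0.307 -0.223]
top knob_grip 0.69 [370. 214.] [ 0.492 -0.302]
top bottle 0.76 [270. 252.] [0.393 0.   ]
top driver 0.96 [275. 215.] [ 0.51  -0.019]
top screw_bin 0.65 [272. 173.] [ 0.645 -0.013]
side campos [-0.135  1.121  1.012]
side mag_elbow_axis 0.8 [239. 196.] [0.576 0.073]
side mag_grip 0.68 [289. 163.] [ 0.523 -0.128]
side mag_lens 0.85 [302. 194.] [ 0.519 -0.217]
side open_unit 0.91 [213. 328.] [0.513 0.323]
side closed_unit 0.88 [246. 294.] [0.507 0.162]
side counter 0.96 [366. 244.] [ 0.291 -0.236]
side counter 0.92 [317. 221.] [ 0.49  -0.279]
side counter 0.89 [288. 191.] [ 0.679 -0.417]
side knob_grip 0.64 [366. 220.] [ 0.305 -0.259]
side knob_grip 0.46 [286. 174.] [ 0.688 -0.418]
side knob_grip 0.38 [318. 200.] [ 0.499 -0.296]
side bottle 0.53 [305. 195.] [ 0.607 -0.419]
side driver 0.68 [273. 262.] [ 0.511 -0.003]
side screw_bin 0.58 [238. 251.] [ 0.64  -0.001]
```

```bash
ls pics
```

```text
side0.png
top0.png
```

View pics/top0.png

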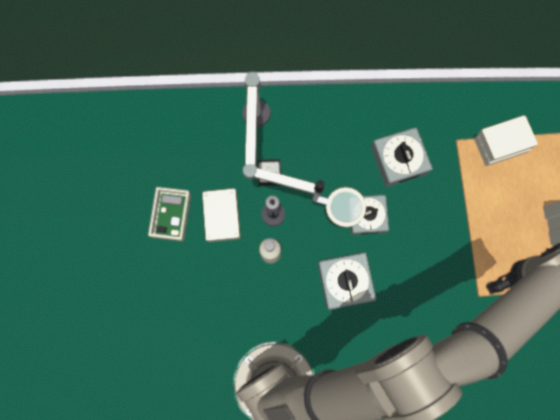

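View pics/side0.png

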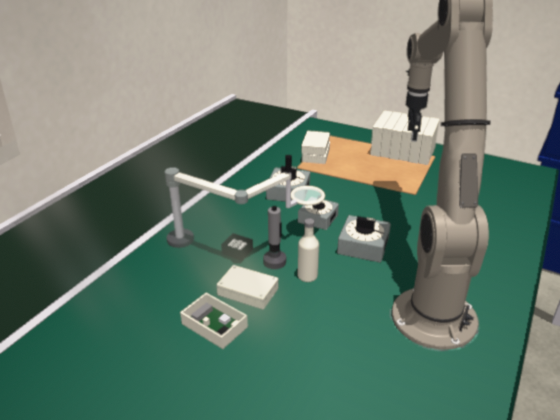

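Top view: the open unit (green board) is at (169,214), the closed unit at (221,214), driver at (273,208), bottle at (270,250) and bin at (269,172). The magnifier's post is at (252,80), its elbow at (250,171), grip at (318,187) and lens at (346,207).

There are three counter candidates: (403,155), (347,280) and (370,213). The one at (370,213), partly under the lens, looks smallest. I'll measure all three and confirm with a crop.

```bash
cat > m.py <<'E'
from h import *
from scipy.optimize import least_squares
def cloud(n,d,mask):
    K,D,R,t=cam(n); v,u=np.nonzero(mask&(d>0)); w=d[v,u]
    x=cv2.undistortPoints(np.stack([u,v],1).astype(float)[:,None],K,D)[:,0]
    return (np.c_[x*w[:,None],w]-t)@R
def fitmag(obs):  # obs list (cam,name,px)
    def pts(p):
        s=p[:2]; a=p[2]; b=a+p[3]+1.35; e=s+.26*np.array([np.cos(a),np.sin(a)]); u=np.array([np.cos(b),np.sin(b)])
        return dict(mag_elbow_axis=[*e,.25],mag_grip=[*(e+.19*u),.29],mag_lens=[*(e+.28*u),.137])
    def f(p):
        P=pts(p); r=[]
        for n,k,px in obs: r+=list((proj(n,P[k])[0]-px))
        return r+[0.001*(p[0]-.865)/.02]
    r=least_squares(f,[.865,.025,np.pi,0.2],loss="soft_l1"); return r.x,pts(r.x),r.fun
E
python3 - <<'E'
from m import *
np.set_printoptions(precision=3,suppress=True)
ims={}
obs=[]
for n in("top","side"):
    p,d=bot.read_camera(n); ims[n]=p
    for k in("mag_elbow_axis","mag_grip","mag_lens"):
        r=bot.pinpoint(k,n)
        if r: obs.append((n,k,np.array(r[0]["at"]))) 
    for k,zr in dict(open_unit=(.03,.06),closed_unit=(.03,.06),counter=(.04,.07),bottle=(.05,.25),driver=(.05,.25),screw_bin=(.02,.06)).items():
        for r in bot.trace(k,n)[:4]:
            if r["score"]<.3: continue
            c=cloud(n,d,r["mask"]); c=c[(c[:,2]>zr[0])&(c[:,2]<zr[1])]
            if len(c)<10: continue
            (cx,cy),wh,a=cv2.minAreaRect(c[:,:2].astype(np.float32)); print(n,k,round(r["score"],2),np.round(r["at"]),"c",np.round([cx,cy],3),"wh",np.round(wh,3),round(a))
x,P,f=fitmag(obs); print("mag",x,P,np.round(f,1))
cv2.imwrite("pics/c1.png",np.hstack([cv2.resize(ims["top"][120:320,300:440],(420,600),interpolation=3),cv2.resize(ims["side"][150:270,260:400],(380,326),interpolation=3).__class__ and cv2.copyMakeBorder(cv2.resize(ims["side"][150:270,260:400],(380,326),interpolation=3),0,274,0,0,0)]))
E
```

```text
top open_unit 0.88 [168. 215.] c [0.515 0.308] wh [0.1   0.151] 81
top closed_unit 0.71 [223. 213.] c [0.507 0.149] wh [0.151 0.101] 4
top counter 0.72 [373. 218.] c [ 0.497 -0.304] wh [0.112 0.111] 1
top counter 0.59 [345. 285.] c [ 0.295 -0.226] wh [0.142 0.146] 9
top counter 0.59 [401. 159.] c [ 0.676 -0.416] wh [0.146 0.146] 17
top bottle 0.84 [268. 250.] c [ 0.387 -0.   ] wh [0.058 0.059] 86
top driver 0.68 [275. 213.] c [ 0.506 -0.011] wh [0.036 0.034] 44
top screw_bin 0.88 [269. 168.] c [ 0.641 -0.002] wh [0.078 0.069] 1
top screw_bin 0.5 [169. 215.] c [0.515 0.308] wh [0.101 0.152] 81
side open_unit 0.63 [214. 319.] c [0.515 0.313] wh [0.105 0.156] 82
side closed_unit 0.67 [250. 288.] c [0.508 0.155] wh [0.155 0.108] 4
side counter 0.91 [320. 217.] c [ 0.496 -0.296] wh [0.114 0.119] 3
side counter 0.82 [284. 181.] c [ 0.672 -0.407] wh [0.143 0.146] 17
side counter 0.57 [363. 238.] c [ 0.294 -0.217] wh [0.145 0.158] 10
side bottle 0.86 [309. 254.] c [0.383 0.012] wh [0.06  0.049] 39
side driver 0.91 [274. 244.] c [ 0.504 -0.002] wh [0.04  0.036] 41
side screw_bin 0.87 [237. 250.] c [0.642 0.002] wh [0.082 0.081] 89
mag [ 0.849  0.064  3.207 -0.165] {'mag_elbow_axis': [np.float64(0.5899931698938102), np.float64(0.046525237647039724), 0.25], 'mag_grip': [np.float64(0.5300702965709078), np.float64(-0.13377797711278475), 0.29], 'mag_lens': [np.float64(0.5016857776284802), np.float64(-0.219184763051649), 0.137]} [-1.2 -2.4  1.3  0.5 -4.8 -1.8  1.1 -0.3  1.4  1.1  0.1 -0.8 -0. ]
```

View pics/c1.png

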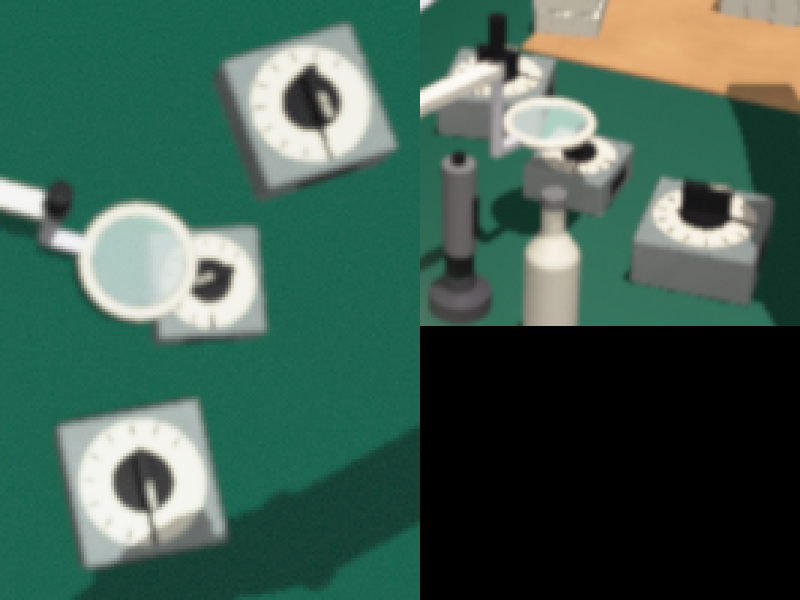

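The counter at (370,213) top / (318,217) side measures 112 × 111 mm against about 145 mm for the other two, so it is the one for the job. Its pointer faces left in the crop, about 80° clockwise from the zero tick at the bottom. Next I'll tighten the magnifier fit using depth.

```bash
cat >> m.py <<'E'
def magdepth():
    C=[]
    for n in("top",):
        p,d=bot.read_camera(n); C.append(cloud(n,d,np.ones(d.shape,bool)))
    C=np.vstack(C); L=C[(C[:,2]>.25)&(C[:,2]<.275)][:,:2]
    return C,L
def fitlinks(C,L,x0):
    L=L[(L[:,0]>.4)&(L[:,0]<.95)&(abs(L[:,1])<.5)]
    B=C[(C[:,2]>.125)&(C[:,2]<.15)][:,:2]
    def seg(q,a,b):
        t=np.clip(((q-a)@(b-a))/((b-a)@(b-a)),0,1); return np.linalg.norm(q-a-t[:,None]*(b-a),axis=1)
    def pts(p):
        s=p[:2]; e=s+.26*np.array([np.cos(p[2]),np.sin(p[2])]); b=p[2]+p[3]+1.35; u=np.array([np.cos(b),np.sin(b)])
        return s,e,e+.19*u,e+.28*u
    f=lambda p:(lambda s,e,g,l:np.r_[np.maximum(0,np.minimum(seg(L,s,e),seg(L,e,g))-.0),np.maximum(0,np.linalg.norm(B-l,axis=1)-.057)])(*pts(p))
    r=least_squares(f,x0,loss="soft_l1",f_scale=.008); return r.x,pts(r.x),len(L),len(B),np.median(f(r.x))
E
python3 - <<'E'
from m import *
np.set_printoptions(precision=3,suppress=True)
C,L=magdepth(); print(fitlinks(C,L,[.86,.04,3.2,-.15]))
G=C[(C[:,2]>.295)&(C[:,2]<.33)&(C[:,0]>.45)&(C[:,0]<.62)&(C[:,1]>-.2)&(C[:,1]<-.08)]; print("grip top",len(G),G.mean(0),G.min(0),G.max(0))
B=C[(C[:,2]>.12)&(C[:,2]<.15)&(C[:,1]<-.1)&(C[:,0]>.4)&(C[:,0]<.6)]; print(len(B),cv2.minEnclosingCircle(B[:,:2].astype(np.float32)),B.min(0),B.max(0))
P=C[(C[:,2]>.235)&(C[:,2]<.3)&(C[:,0]>.75)&(C[:,0]<.95)]; print("post end",P.min(0),P.max(0))
for px in([250,171],[252,80],[318,184],[346,207]): print(px,atz("top",px,.263 if px[0]<300 else .31 if px[0]<330 else .14))
for n in("top","side"):
  o=bot.pinpoint("mag_elbow",n); print(o[:1])
E
```

```text
(array([ 0.854,  0.032,  3.06 , -0.089]), (array([0.854, 0.032]), array([0.595, 0.053]), array([ 0.522, -0.122]), array([ 0.488, -0.205])), 1562, 1512, np.float64(0.004353001995541456))
grip top 69 [ 0.527 -0.135  0.311] [ 0.517 -0.146  0.295] [ 0.539 -0.125  0.318]
1252 ((0.505933403968811, -0.203049436211586), 0.07644716650247574) [ 0.445 -0.279  0.13 ] [ 0.557 -0.129  0.15 ]
post end [0.75  0.015 0.236] [0.867 0.057 0.272]
[250, 171] [0.581 0.044 0.263]
[252, 80] [0.842 0.035 0.263]
[318, 184] [ 0.529 -0.132  0.31 ]
[346, 207] [ 0.501 -0.224  0.14 ]Traceback (most recent call last):
  File "<stdin>", line 9, in <module>
ValueError: it knows: bottle, closed_unit, counter, driver, knob_grip, mag_elbow_axis, mag_grip, mag_lens, open_unit, screw_bin
```

The geometry is settled, in metres (x, y):

| Item | Position |
|---|---|
| Shoulder | (.845, .036) |
| Elbow | (.586, .047) |
| Grip | (.528, -.134) |
| Open unit | (.515, .309) |

A straight swing would hit the driver. So I'll fold the elbow, swing past the driver on the post side, then unfold. First I'll align the tool with the world axes and move above the grip.

```bash
python3 -m pendant '[[0.0854,0,0,-0.029,6.15],[0.0854,0,0,-0.029,6.15],[0.0854,0,0,-0.029,6.15],[0.0854,0,0,-0.029,6.15],[0.0854,0.0176,-0.0343,0,0],[0.0854,0.0176,-0.0343,0,0],[0.0854,0.0176,-0.0343,0,0],[0.0854,0.0176,-0.0343,0,0],[0.0854,0.0176,-0.0343,0,0],[0.0854,0.0176,-0.0343,0,0],[0.0854,0.0176,-0.0343,0,0],[0.0854,0.0176,-0.0343,0,0]]' 40
python3 -m pendant '[[0.0854,0.0176,-0.0343,0,0],[0.0854,0.0176,-0.0343,0,0],[0.0854,0.0176,-0.0343,0,0],[0.0854,0.0176,-0.0343,0,0],[0.0854,0.0176,-0.0343,0,0],[0.0854,0.0176,-0.0343,0,0],[0.0854,0,0,0,0],[0.0854,0,0,0,0],[0.0854,0,0,0,0]]'
```

```text
t: 3.15
eef_pos: [0.4223, -0.3373, 0.521]
tool_rot: [0.0, 1.0, 0.0, 0.0]
contact_force: [0.3, 0.5, -0.3]
gripper_width: 1.001
grasp_force: 0.0
t: 3.9
eef_pos: [0.5273, -0.1338, 0.5206]
tool_rot: [0.0, 1.0, 0.0, -0.0]
contact_force: [0.3, -0.6, 0.8]
gripper_width: 1.001
grasp_force: 0.0
```

```bash
python3 -m pendant '[[0.0854,0,0,0.025,0],[0.0854,0,0,0.025,0],[0.0854,0,0,0.02,0],[0.0854,0,0,0,0],[0.01,0,0,0,0],[0.01,0,0,0,0],[0.01,0,0,0,0],[0.01,0,0,0,0],[0.01,0,0,0,0],[0.01,0,0,0,0],[0.01,0,0,0,0]]' 40
python3 - <<'E'
from h import *
p,d=bot.read_camera("side"); cv2.imwrite("pics/s2.png",cv2.resize(p[60:260,200:400],(600,600),interpolation=3))
E
```

```text
t: 4.82
eef_pos: [0.5277, -0.1333, 0.4518]
tool_rot: [0.0, 1.0, 0.0, 0.001]
contact_force: [-0.1, 0.7, 5.5]
gripper_width: 0.247
grasp_force: 39.0
```

View pics/s2.png

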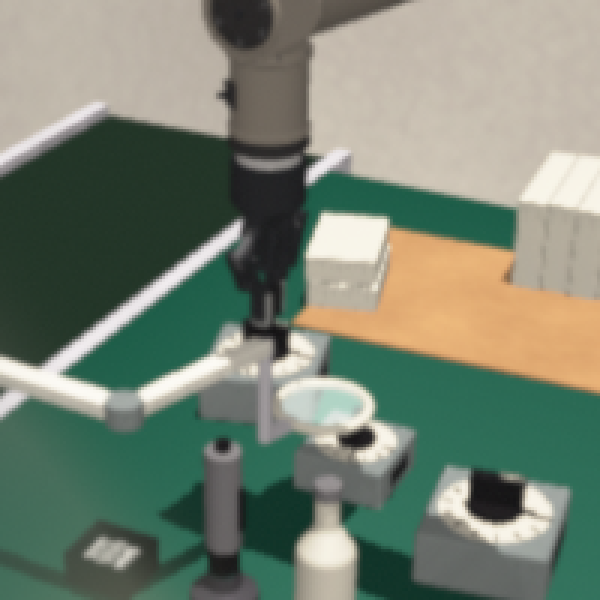

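Grip held (21 mm opening). Now I'll work out the fold, swing and unfold waypoints.

```bash
cat > path.py <<'E'
import numpy as np
S=np.array([.845,.036])
def g(a,phi,l=.19): return S+.26*np.array([np.cos(a),np.sin(a)])+l*np.array([np.cos(a+phi),np.sin(a+phi)])
def ik(p,l=.19):
    v=np.array(p)-S; r=np.hypot(*v); phi=np.arccos(np.clip((r*r-.26**2-l*l)/(2*.26*l),-1,1))
    return np.arctan2(v[1],v[0])%(2*np.pi)-np.arctan2(l*np.sin(phi),.26+l*np.cos(phi)),phi
E
python3 - <<'E'
from path import *
dr,bo=np.array([.505,-.008]),np.array([.387,0])
W=[(3.099,1.303),(3.099,2.4),(1.765,2.4),(1.765,1.312)]
p=np.array([.5277,-.1333])
for (A,B),n in zip(zip(W,W[1:]),(10,12,10)):
    print("phase")
    for k in range(1,n+1):
        a,f=np.array(A)+(np.array(B)-A)*k/n; q=g(a,f); l=g(a,f,.28)
        print(np.round((q-p)*1000).astype(int)*[1,-1],np.round(q,3),"lens",np.round(l,3),"clr",round(np.hypot(*(l-dr))-.076,3),round(np.hypot(*(q-dr))-.027,3)); p=p+np.round(q-p,3)
E
```

```text
phase
[20  6] [ 0.547 -0.139] lens [ 0.529 -0.227] clr 0.145 0.111
[20  3] [ 0.568 -0.142] lens [ 0.56  -0.232] clr 0.154 0.121
[21  1] [ 0.589 -0.143] lens [ 0.59  -0.233] clr 0.165 0.132
[21 -2] [ 0.61  -0.141] lens [ 0.621 -0.231] clr 0.175 0.142
[20 -4] [ 0.63  -0.138] lens [ 0.651 -0.225] clr 0.186 0.153
[20 -6] [ 0.65  -0.132] lens [ 0.681 -0.216] clr 0.196 0.163
[19 -8] [ 0.669 -0.123] lens [ 0.709 -0.204] clr 0.207 0.174
[ 19 -10] [ 0.687 -0.113] lens [ 0.736 -0.189] clr 0.217 0.183
[ 17 -12] [ 0.704 -0.101] lens [ 0.761 -0.171] clr 0.227 0.193
[ 15 -14] [ 0.72  -0.087] lens [ 0.783 -0.151] clr 0.237 0.202
phase
[-13 -15] [ 0.707 -0.072] lens [ 0.763 -0.143] clr 0.215 0.185
[-11 -16] [ 0.696 -0.056] lens [ 0.744 -0.133] clr 0.193 0.17
[ -9 -17] [ 0.686 -0.039] lens [ 0.726 -0.12 ] clr 0.172 0.157
[ -8 -18] [ 0.679 -0.021] lens [ 0.709 -0.106] clr 0.15 0.147
[ -5 -19] [ 0.674 -0.002] lens [ 0.694 -0.09 ] clr 0.13 0.142
[ -3 -19] [0.67  0.017] lens [ 0.681 -0.073] clr 0.112 0.14
[ -1 -20] [0.669 0.036] lens [ 0.67  -0.054] clr 0.095 0.143
[  1 -19] [0.67  0.056] lens [ 0.661 -0.034] clr 0.082 0.15
[  3 -19] [0.674 0.075] lens [ 0.655 -0.013] clr 0.074 0.161
[  5 -19] [0.679 0.094] lens [0.65  0.008] clr 0.07 0.175
[  8 -18] [0.687 0.112] lens [0.649 0.03 ] clr 0.073 0.19
[  9 -17] [0.696 0.129] lens [0.649 0.052] clr 0.08 0.208
phase
[-17 -12] [0.679 0.141] lens [0.624 0.069] clr 0.066 0.202
[-15 -13] [0.663 0.154] lens [0.601 0.089] clr 0.061 0.199
[-15 -15] [0.649 0.169] lens [0.58  0.111] clr 0.065 0.201
[-12 -17] [0.637 0.186] lens [0.562 0.136] clr 0.079 0.207
[-10 -18] [0.626 0.203] lens [0.546 0.162] clr 0.099 0.217
[ -9 -19] [0.618 0.222] lens [0.534 0.19 ] clr 0.124 0.229
[ -6 -19] [0.611 0.242] lens [0.524 0.219] clr 0.151 0.245
[ -5 -20] [0.607 0.262] lens [0.518 0.248] clr 0.181 0.262
[ -2 -21] [0.605 0.283] lens [0.515 0.279] clr 0.211 0.28
[  1 -21] [0.605 0.303] lens [0.515 0.309] clr 0.241 0.3
```

```bash
python3 -m pendant '[[0.01,0,0,-0.003,0],[0.01,0.01,0.003,0,0],[0.01,0.01,0.003,0,0],[0.01,0.01,0.002,0,0],[0.01,0.01,0.001,0,0],[0.01,0.011,0.001,0,0],[0.01,0.01,0,0,0],[0.01,0.021,-0.002,0,0],[0.01,0,0,0,0]]' 60
python3 - <<'E'
from path import *
from station import bot
p=bot.get_obs()["eef_pos"][:2]; a,f=ik(p); print(a,f,g(a,f,.28))
E
```

```text
t: 5.62
eef_pos: [0.6125, -0.1412, 0.4523]
tool_rot: [0.0, 1.0, 0.001, 0.001]
contact_force: [4.0, -1.4, -13.7]
gripper_width: 0.242
grasp_force: 59.9
3.09993332946096 1.7567388300676379 [ 0.62548485 -0.23026229]
```

```bash
python3 -m pendant '[[0.01,0.02,-0.004,0.002,0],[0.01,0.02,-0.006,0,0],[0.01,0.019,-0.008,0,0],[0.01,0.019,-0.010,0,0],[0.01,0.017,-0.012,0,0],[0.01,0.008,-0.009,0,0],[0.01,0.002,-0.011,0,0],[0.01,-0.008,-0.015,0,0],[0.01,-0.011,-0.016,0,0],[0.01,-0.009,-0.017,0,0],[0.01,0,0,0,0]]'
python3 - <<'E'
from path import *
from station import bot
p=bot.get_obs()["eef_pos"][:2]; a,f=ik(p); print(a,f,g(a,f,.28))
E
```

```text
t: 6.53
eef_pos: [0.6853, -0.0301, 0.4522]
tool_rot: [-0.001, 1.0, 0.002, -0.0]
contact_force: [-4.1, 3.8, -5.5]
gripper_width: 0.236
grasp_force: 60.7
2.7148812614948925 2.4147151233270985 [ 0.72177226 -0.11237412]
```

```bash
python3 -m pendant '[[0.01,-0.008,-0.018,0,0],[0.01,-0.005,-0.019,0,0],[0.01,-0.003,-0.019,0,0],[0.01,-0.001,-0.020,0,0],[0.01,0.001,-0.019,0,0],[0.01,0.003,-0.019,0,0],[0.01,0.005,-0.019,0,0],[0.01,0.008,-0.018,0,0],[0.01,0,0,0,0]]'
python3 - <<'E'
from path import *
from m import *
p=bot.get_obs()["eef_pos"][:2]; a,f=ik(p); print(p,a,f,g(a,f,.28))
p,d=bot.read_camera("top"); cv2.imwrite("pics/t3.png",p[50:290,130:450])
E
```

```text
t: 7.28
eef_pos: [0.6875, 0.1205, 0.4522]
tool_rot: [-0.001, 1.0, 0.002, 0.001]
contact_force: [4.1, 4.3, -6.8]
gripper_width: 0.242
grasp_force: 60.8
[0.68747481 0.12053091] 1.82965761522027 2.3834536031438605 [0.64438357 0.04151734]
```

View pics/t3.png

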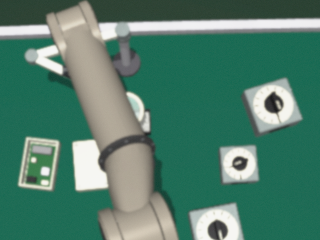

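The magnifier has folded past the driver and the elbow is at left (32,57) in the crop. Now the unfold.

```bash
python3 -m pendant '[[0.01,-0.001,-0.011,0,0],[0.01,-0.008,-0.011,0,0],[0.01,-0.016,-0.013,0,0],[0.01,-0.015,-0.015,0,0],[0.01,-0.012,-0.017,0,0],[0.01,-0.010,-0.018,0,0],[0.01,-0.009,-0.019,0,0],[0.01,-0.006,-0.019,0,0],[0.01,-0.005,-0.020,0,0],[0.01,-0.002,-0.021,0,0],[0.01,0,-0.010,0,0],[0.01,0,0,0,0]]'
python3 - <<'E'
from path import *
from m import *
np.set_printoptions(precision=3,suppress=True)
p=bot.get_obs()["eef_pos"][:2]; a,f=ik(p); print(p,a,f,g(a,f,.28))
for n in("top","side"):
    im,d=bot.read_camera(n); cv2.imwrite(f"pics/{n}4.png",im)
    for k,z in(("mag_lens",.137),("mag_elbow_axis",.25),("open_unit",0)):
        for r in bot.pinpoint(k,n)[:2]: print(n,k,round(r["score"],2),np.round(r["at"]),atz(n,r["at"],z))
E
```

```text
t: 8.33
eef_pos: [0.6019, 0.2935, 0.4521]
tool_rot: [-0.001, 1.0, 0.001, 0.0]
contact_force: [-1.6, 3.4, -4.8]
gripper_width: 0.239
grasp_force: 60.7
[0.602 0.293] 1.7765491042324395 1.3495188833388216 [0.512 0.295]
top mag_lens 0.96 [168. 211.] [0.503 0.289 0.137]
top mag_lens 0.62 [169. 214.] [0.494 0.285 0.137]
top mag_elbow_axis 0.96 [161. 100.] [0.795 0.29  0.25 ]
side mag_lens 0.56 [215. 281.] [0.518 0.29  0.137]
side mag_lens 0.31 [127. 220.] [0.923 0.182 0.137]
side mag_elbow_axis 0.79 [124. 220.] [0.793 0.307 0.25 ]
side open_unit 0.68 [214. 326.] [0.512 0.318 0.   ]
```

```bash
python3 -m pendant '[[0.01,0.002,-0.006,0,0],[0.01,0.002,-0.007,0,0],[0.01,0,0,0,0],[0.01,0,0,0,0],[0.0854,0,0,0,0],[0.0854,0,0,0,0],[0.0854,0,0,0,0],[0.0854,0,0,0,0],[0.0854,0,0,-0.025,0],[0.0854,0,0,-0.025,0],[0.0854,0,0,-0.025,0]]'
python3 - <<'E'
from h import *
print(bot.get_obs()["gripper_width"])
E
python3 -m pendant '[[0.0854,-0.02,0.035,0,0],[0.0854,-0.02,0.035,0,0],[0.0854,-0.02,0.035,0,0],[0.0854,-0.02,0.035,0,0],[0.0854,-0.01,0.038,0,0],[0.0854,-0.01,0.038,0,0],[0.0854,-0.01,0.038,0,0],[0.0854,0,0.038,0,0],[0.0854,0,0.038,0,0],[0.0854,0,0.038,0,0],[0.0854,0,0.038,0,0],[0.0854,0,0.038,0,0]]'
python3 - <<'E'
from m import *
np.set_printoptions(precision=3,suppress=True)
print(bot.get_obs()["eef_pos"])
for n in("top","side"):
    im,d=bot.read_camera(n); cv2.imwrite(f"pics/{n}5.png",im)
    for k,z in(("mag_lens",.137),("mag_elbow_axis",.25),("mag_grip",.29),("open_unit",0),("knob_grip",.074)):
        for r in bot.pinpoint(k,n)[:3]: print(n,k,round(r["score"],2),np.round(r["at"]),atz(n,r["at"],z))
    C=cloud(n,d,np.ones(d.shape,bool)); B=C[(C[:,2]>.12)&(C[:,2]<.15)&(C[:,0]>.44)&(C[:,0]<.57)&(C[:,1]>.22)]
    if len(B): print(len(B),cv2.minEnclosingCircle(B[:,:2].astype(np.float32)))
E
```

```text
t: 9.65
eef_pos: [0.606, 0.3048, 0.5274]
tool_rot: [0.0, 1.0, 0.0, -0.001]
contact_force: [-0.1, 0.7, 0.2]
gripper_width: 0.997
grasp_force: 0.0
0.9973045901557623
t: 10.65
eef_pos: [0.4959, -0.1408, 0.5272]
tool_rot: [-0.0, 1.0, 0.0, 0.001]
contact_force: [1.3, 0.5, -0.3]
gripper_width: 1.0
grasp_force: 0.0
[ 0.496 -0.141  0.527]
top mag_lens 0.86 [164. 206.] [0.518 0.302 0.137]
top mag_elbow_axis 0.61 [158. 100.] [0.797 0.299 0.25 ]
top mag_grip 0.82 [151. 158.] [0.616 0.304 0.29 ]
top mag_grip 0.61 [223. 217.] [0.454 0.113 0.29 ]
top open_unit 0.71 [167. 214.] [0.521 0.322 0.   ]
top knob_grip 0.63 [404. 149.] [ 0.692 -0.422  0.074]
top knob_grip 0.6 [371. 209.] [ 0.505 -0.308  0.074]
1151 ((0.517378032207489, 0.30545854568481445), 0.0577167309820652)
side mag_lens 0.96 [209. 283.] [0.526 0.305 0.137]
side mag_elbow_axis 0.7 [125. 216.] [0.802 0.294 0.25 ]
side mag_grip 0.56 [177. 226.] [0.609 0.307 0.29 ]
side mag_grip 0.41 [275. 264.] [0.319 0.322 0.29 ]
side open_unit 0.89 [215. 326.] [0.513 0.314 0.   ]
side knob_grip 0.78 [287. 167.] [ 0.713 -0.469  0.074]
side knob_grip 0.66 [366. 222.] [ 0.304 -0.251  0.074]
side knob_grip 0.51 [318. 199.] [ 0.502 -0.307  0.074]
1032 ((0.5184701085090637, 0.3113461434841156), 0.05879794433712959)
```

The lens sits at (.518,.308) over the unit at (.515,.310), about 4 mm off. Next is the knob.

Run:
```python
from h import *
im=cv2.imread("pics/top5.png"); cv2.imwrite("pics/k5.png",np.hstack([cv2.resize(im[180:246,336:402],(560,560),interpolation=2),cv2.resize(cv2.imread("pics/side5.png")[175:235,290:350],(240,560),interpolation=2)]))
```

```text
(no output)
```

View pics/k5.png

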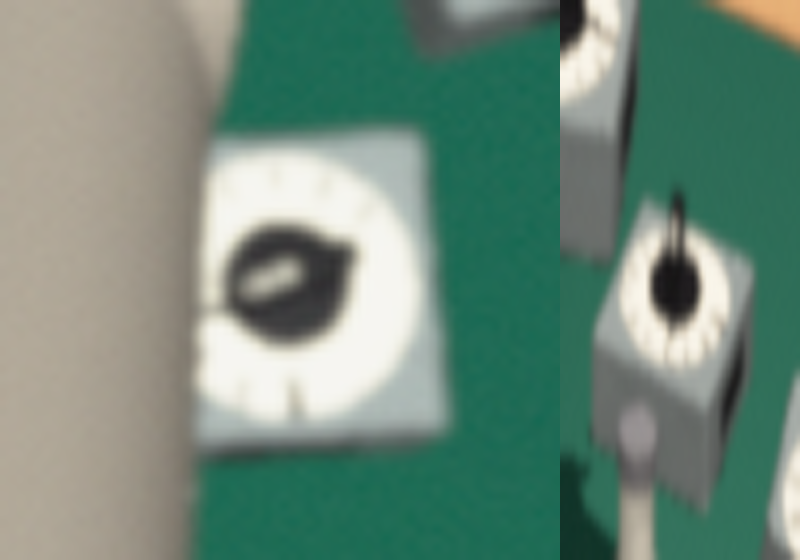

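Run:
```python
from h import *
f=lambda x,y:[335.5+(x+.5)/8.485,179.5+(y+.5)/8.485]
a=atz("top",f(243,291),.084); b=atz("top",f(302,269),.084); v=(a-b)[:2]
print(a,b,"cw from -x deg",np.degrees(np.arctan2(v[1],-v[0])))
c=atz("top",f(288,285),.056); t=atz("top",f(297,400),.05); w=(t-c)[:2]; print("centre",c,"tick",t,np.degrees(np.arctan2(w[1],-w[0])))
s=bot.get_obs(); print(s["q"].round(3),s["eef_pos"])
```

```text
[ 0.4902146  -0.28430433  0.084     ] [ 0.49754298 -0.30550138  0.084     ] cw from -x deg 70.92836373385259
centre [ 0.49712067 -0.30527759  0.056     ] tick [ 0.4564493  -0.30721437  0.05      ] -2.7263870767234097
[ 0.202  0.117 -0.057  1.765  0.007  1.26  -1.425] [ 0.4965743  -0.1385108   0.52674533]
```

```bash
python3 -m pendant '[[0.0854,0,0.033,0,0],[0.0854,0,0.033,0,0],[0.0854,0,0.033,0,0],[0.0854,0,0.033,0,0],[0.0854,0,0.034,0,0],[0.0854,0,0,0,0]]'
python3 -m pendant '[[0.0854,0,0,0.022,7.1],[0.0854,0,0,0.022,7.1],[0.0854,0,0,0.022,7.1],[0.0854,0,0,0.022,7.1],[0.0854,0,0,0.022,7.1],[0.0854,0,0,0.022,7.1],[0.0854,0,0,0.022,7.1],[0.0854,0,0,0.022,7.1],[0.0854,0,0,0.022,7.1],[0.0854,0,0,0.022,7.1],[0.0854,0,0,0,0],[0.0854,0,0,0,0]]'
python3 - <<'E'
from h import *
s=bot.get_obs(); w,x,y,z=s["tool_rot"]; print(s["q"].round(3),s["eef_pos"],"tool x deg",np.degrees(2*np.arctan2(y,x)))
E
```

```text
t: 11.75
eef_pos: [0.4947, -0.3121, 0.5264]
tool_rot: [0.002, 1.0, -0.004, -0.001]
contact_force: [-0.3, -1.3, -0.6]
gripper_width: 1.004
grasp_force: 0.0
t: 12.75
eef_pos: [0.4966, -0.3046, 0.306]
tool_rot: [0.0, 0.816, -0.579, -0.001]
contact_force: [0.7, -0.1, 0.9]
gripper_width: 1.001
grasp_force: 0.0
[ 0.251  0.446  0.248  1.884 -0.143  0.831 -2.232] [ 0.49657983 -0.30461407  0.30604699] tool x deg -70.72050319906552
```

```bash
python3 -m pendant '[[0.0854,0,0,0.025,0],[0.0854,0,0,0.025,0],[0.0854,0,0,0.02,0],[0.0854,0,0,0,0],[0.0,0,0,0,0],[0.0,0,0,0,0],[0.0,0,0,0,0],[0.0,0,0,0,0],[0.0,0,0,0,0],[0.0,0,0,0,0],[0.0,0,0,0,0],[0.0,0,0,0,0]]' 50
```

```text
t: 13.75
eef_pos: [0.4986, -0.3047, 0.2379]
tool_rot: [-0.001, 0.815, -0.58, 0.002]
contact_force: [4.0, 2.3, 3.0]
gripper_width: 0.13
grasp_force: 53.5
```

Knob bar gripped (11 mm). Turning anticlockwise.

```bash
python3 -m pendant '[[0,0,0,0,-6],[0,0,0,0,-6],[0,0,0,0,-6],[0,0,0,0,-6],[0,0,0,0,-6],[0,0,0,0,-6],[0,0,0,0,-6],[0,0,0,0,-6],[0,0,0,0,-6],[0,0,0,0,-6],[0,0,0,0,-6],[0,0,0,0,-4]]'
python3 -c "
from station import bot
import numpy as np
s=bot.get_obs(); print(s['torque'],np.degrees(2*np.arctan2(s['tool_rot'][2],s['tool_rot'][1])))"
python3 -m pendant '[[0,0,0,0,-2],[0,0,0,0,-2],[0,0,0,0,-1],[0,0,0,0,0],[0,0,0,0,0]]'
python3 -c "
from station import bot
import numpy as np
s=bot.get_obs(); print(s['torque'],np.degrees(2*np.arctan2(s['tool_rot'][2],s['tool_rot'][1])))"
```

```text
t: 14.75
eef_pos: [0.5007, -0.3017, 0.238]
tool_rot: [-0.001, 1.0, -0.004, 0.004]
contact_force: [10.9, 9.9, -0.0]
gripper_width: 0.13
grasp_force: 53.1
[ 2.05449946 -2.14005574 -0.11204331] -0.4220968774207569
t: 15.17
eef_pos: [0.5007, -0.3016, 0.238]
tool_rot: [-0.002, 0.999, 0.036, 0.004]
contact_force: [9.5, 9.6, 0.4]
gripper_width: 0.121
grasp_force: 55.7
[ 2.17855271 -2.23683335 -0.84062572] 4.151150466296513
```

The vertical moment jumped to -0.84 N m, so the knob is on its stop. Releasing, lifting and checking.

```bash
python3 -m pendant '[[0.0854,0,0,0,0],[0.0854,0,0,0,0],[0.0854,0,0,0,0],[0.0854,0,0,0,0],[0.0854,0,0,0,0],[0.0854,0,0,-0.03,0],[0.0854,0,0,-0.04,0],[0.0854,0,0,-0.04,0],[0.0854,0,0,-0.04,0],[0.0854,-0.005,0.035,-0.02,0],[0.0854,-0.005,0.035,-0.02,0],[0.0854,-0.005,0.035,0,0]]'
python3 -m pendant '[[0.0854,-0.005,0.035,0,0],[0.0854,-0.005,0.035,0,0],[0.0854,-0.005,0.035,0,0],[0.0854,-0.005,0.035,0,0],[0.0854,-0.005,0.035,0,0],[0.0854,0,0,0,0],[0.0854,0,0,0,0]]'
python3 - <<'E'
from h import *
p,d=bot.read_camera("top"); q,_=bot.read_camera("side")
cv2.imwrite("pics/f6.png",np.hstack([cv2.resize(p[180:246,336:402],(400,400),interpolation=2),cv2.resize(p[60:280,130:350],(400,400),interpolation=2)]))
E
```

```text
t: 16.17
eef_pos: [0.4894, -0.4128, 0.4325]
tool_rot: [0.003, 0.999, 0.036, 0.003]
contact_force: [1.1, -0.3, 0.1]
gripper_width: 1.001
grasp_force: 0.0
t: 16.75
eef_pos: [0.4742, -0.5901, 0.4254]
tool_rot: [-0.0, 0.999, 0.033, -0.001]
contact_force: [0.1, 0.1, -0.5]
gripper_width: 0.997
grasp_force: 0.0
```

View pics/f6.png

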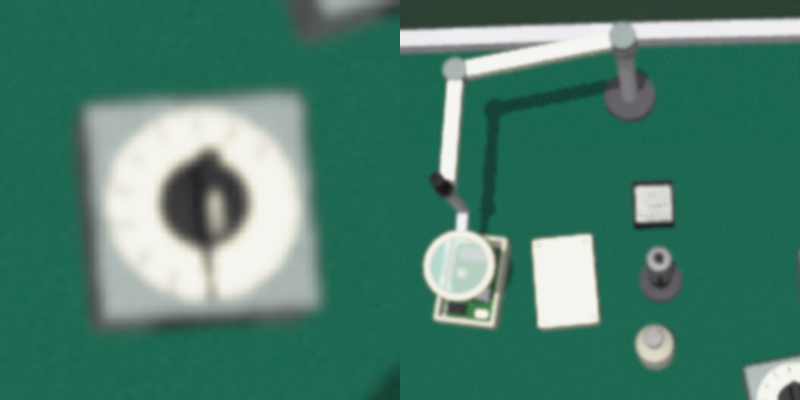

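Left crop: the pointer lies along the zero tick at (212,290). Right crop: the lens is over the open unit, offset only by parallax, and the bystanders are unmoved. I'll measure the lens once more and hand in if it is good.

Run:
```python
from m import *
L=[];U=[]
for n in("top","side"):
    p,d=bot.read_camera(n); C=cloud(n,d,np.ones(d.shape,bool)); B=C[(C[:,2]>.12)&(C[:,2]<.15)&(C[:,0]>.44)&(C[:,0]<.57)&(C[:,1]>.22)]
    L.append(cv2.minEnclosingCircle(B[:,:2].astype(np.float32))[0])
print(L,"unit .515 .310")
if np.hypot(*(np.mean(L,0)-[.515,.310]))<.012: print(bot.hand_in())
```

```text
[(0.5173925757408142, 0.3054734170436859), (0.5184937119483948, 0.3112983703613281)] unit .515 .310
the job is handed in; nothing more can be done
None
```

I handed the job in: the lens measured about 3–4 mm from the open unit's centre, the reset knob is back on its zero stop, and nothing else looked moved; no verdict was returned.

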